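# Plug three tool battery packs into the charging dock in charging order

## Task

The charging dock charges its packs in the order they are plugged in, and the slim one is needed first. Push the three battery packs nose first into the three bays, one to a bay, each past its catches until it is fully home against the back stop: the slim pack first, then the middle one, the tall one last. Leave the multimeter and the tape measure alone.

Things in the scene. Friction and masses are not known exactly. Their poses are not given: they have to be found in the camera images.
- charger: Grey three-bay charging dock, fixed (all sizes in mm). Origin at bench height in the middle of the row; x points into the bays (away from the robot), y left along the row. 360 wide, x = -59 (noses of the guide cheeks) to +88. Bays at y = +120, 0, -120, no floor (packs slide on the bench), open in front and above, 76 wide between cheeks 30 high; back stop at x = +30, behind it a housing 60 high
- bay_1 (a point): Middle of the mouth of the left bay (charger x = -55, y = +120), at bench height. From x = -55 to -27 the slick cheeks flare, so every mouth is 104 wide. In both walls of every bay, at x = 0, 7 to 23 high, a sprung round nylon catch (radius 8) stands out 6; the pack forces the two apart (extra push) and they snap into its side grooves in the last millimetres
- bay_2 (a point): Middle of the mouth of the middle bay (charger x = -55, y = 0), at bench height
- bay_3 (a point): Middle of the mouth of the right bay (charger x = -55, y = -120), at bench height
- pack_slim: Black battery pack, one row of cells (one grey rib), 110 mm long (x), 70 wide, 46 high: case 32, on it a shoe 54 wide, 14 high, x = -40 to +46. Origin mid underside; x: nose (tapered corners), which enters first; flat tail at x = -55; 5 deep side grooves at x = +25. 0.4 kg. Lies before one bay (which varies), nose to the dock, 20 to 46 short of the cheeks, 15 off, 0.15 rad askew
- pack_mid: The same pack with two rows of cells (two ribs): 60 high over all, case 46 high, about 0.55 kg; otherwise like pack_slim, before another bay
- pack_tall: The same pack with three rows of cells (three ribs): 74 high over all, case 60 high, about 0.7 kg; otherwise like pack_slim, before the remaining bay
- multimeter: digital multimeter lying face up, 150 x 75 x 40, left of the work; bystander, origin in the middle of its underside
- tape_measure_a: dark tape measure, 70 x 95 x 36, left of the work; bystander, origin in the middle of its underside
- stop_1 (a point): Middle of the back stop of the left bay (charger x = +30, y = +120), at bench height; the nose point of a pack that is fully home is here. Pushing a pack home takes about 10 to 20 N
- stop_2 (a point): Middle of the back stop of the middle bay (charger x = +30, y = 0), at bench height
- stop_3 (a point): Middle of the back stop of the right bay (charger x = +30, y = -120), at bench height
- pack_slim_nose (a point): Middle of the nose of pack_slim, at its underside (pack x = +55, y = 0)
- pack_mid_nose (a point): Middle of the nose of pack_mid, at its underside (pack x = +55, y = 0)
- pack_tall_nose (a point): Middle of the nose of pack_tall, at its underside (pack x = +55, y = 0)

How it is judged:
By the outcome, as a careful person would: the job done as asked, in the order asked, and still so for the second after the job is handed in, with the robot touching nothing.
It also fails if it takes over 72 s, if anything falls off the work surface, if the arm or the gripper's body presses on something with over 40 N, if the wrist force passes 120 N, or if a joint passes its speed limit or range.

## Robot

A 6-joint arm with a two-finger parallel gripper is mounted at the origin on a cart in front of the work surface, level with it; the furniture and walls round the work are solid. World frame = base frame: x ahead of the robot, y to its left, z up, the work surface at z = 0. Lengths are in mm, angles in rad, forces in N, time in s.
With the tool pointing down it reaches from about 300 to 775 mm from the base axis. Payload 14.6 kg.
Tool frame: the origin (TCP) lies on the centre line of the jaws, within the pads' length; the fingertips stand 8 mm ahead of it and the grasp point (between the pads) lies 11 mm behind it; z points along the fingers, y is the line along which they close (so a half turn about z gives the same grasp; the last joint's range is limited). The gripper opens to 94 mm and grips with 3 to 60 N. Pads are 16 mm wide; open, the fingers measure 119 mm over their backs; the gripper's body (75 mm by 177 mm) begins 78 mm behind the grasp point.
Start: joints at [1.201, 0.3, 1.521, -0, 1.321, -0.067], TCP at [164.004, 524.969, 213.446] pointing down, gripper open.
Joint ranges: [-3.03, 3.03], [-0.79, 2.21], [0.23, 2.52], [-1.04, 4.18], [0, 3.07], [-2.55, 2.55]. Speed limits (rad/s): [2.22, 2.22, 2.57, 3.14, 3.14, 3.14].

## Interface

Orientations are given as [roll, pitch, yaw] about the fixed x, y, z axes, in that order (R = Rz(yaw) Ry(pitch) Rx(roll)).
In Python, from cell import manip gives the robot as it stands.
- The arm moves only by the tool jog_arm, never from a script. Its argument "rows" is one flat list of numbers, 7 for each row, row after row: the shift along the world's x, y, z in cm, then the turn, a rotation vector about the world's x, y, z in rad, then the closure, from 0 (fully open) to 1 (shut). In form: [dx, dy, dz, rx, ry, rz, fingers, dx, dy, dz, rx, ry, rz, fingers, ...]. A call has 1 to 20 rows; each row shifts and turns the commanded pose from where the row before left it; what a row does not reach is not made up. A row lasts 1/12 s, in which the tool goes at most 41.7 mm and 7.16 degrees, less where a joint would pass 70% of its speed; a pose out of reach is approached as far as the arm can. A call with a gripper value outside its range is refused whole. The fingers move at their own pace and stop on an object; "newtons" is the grip in N (left out, the last holds). Time passes only in rows, so rows that do not move let the fingers close. It gives the time, the measured TCP pose, the force, the opening and the grip force at its end, in the units of the state.
- manip.read_state(): the state, without advancing time (a new reading comes with each control period).
- manip.camera(name): name is "scene" or "side" or "wrist"; returns (picture, depth): 400x640x3 uint8, blue, green, red; 400x640 float32, mm along the optical axis (not along the pixel's ray), 0 where there is no reading.
- manip.camera_model(name): a dict with "K" (3x3 intrinsics, pixels), "k1" (the pictures are not rectified: a ray, as slopes to the right and down, at radius r is drawn at 1 + k1 r^2 times it, then the intrinsics apply), "R" (3x3) and "t" (3): a world point X has camera coordinates R X + t. Camera axes: x right, y down, z forward; pixel columns grow to the right and rows downward; lengths in mm; the calibration is good to about 2 mm. A picture is of the moment at which its call begins: read the wrist's pose just before it. camera_model takes no time and is no camera call; for the wrist camera it gives the pose at the moment of the call.
- manip.sign_off(): hands the job in; it is judged then, once.
The state is a dict: "clock": time; "joints": joint angles; "qd": joint speeds; "effort": joint torques, N m; "eef_pos": TCP position; "eef_rot": TCP orientation; "wrist_force": force on the tool from outside, world axes, zero at the start; "moment": the same for the moment, N m; "finger_gap": finger opening in mm; "finger_force": force on a finger pad.
Only numpy, scipy, OpenCV 4.12 (cv2) and the standard library are available. Lean on these libraries where they do the work, as an engineer would, in place of code of your own. Each camera call takes 0.05 s, during which the arm holds its last target. There are 200 camera calls.

## Working session

There is one attempt and no reset: what is moved stays moved. The work goes in short steps, Python scripts to look and compute and a tool call to move; the robot and the scene stay as the last step left them, time stands still between calls to the robot, and variables do not carry over. Pictures are saved under pics/ and viewed, at most 10 in all, crops included, and the job is handed in when it is done.

Besides the shell and the picture viewer there is one more tool, called after ">>>" as name(argument=value, ...) on one line, values as JSON. jog_arm: Moves the arm, as the interface text tells. Its arguments: {"type":"object","properties":{"rows":{"type":"array"},"newtons":{"type":"number"}},"required":["rows"]}

```bash
mkdir -p pics
cat > h.py <<'E'
import numpy as np, cv2
from cell import manip
def cloud(name):
    m=manip.camera_model(name); im,d=manip.camera(name)
    K=np.array(m["K"],float);R=np.array(m["R"]);t=np.array(m["t"]).ravel();k1=m["k1"]
    v,u=np.mgrid[0:d.shape[0],0:d.shape[1]]
    p=cv2.undistortPoints(np.stack([u,v],-1).reshape(-1,1,2).astype(np.float64),K,np.array([k1,0,0,0,0.])).reshape(d.shape+(2,))
    C=np.dstack([p*d[...,None],d])
    W=(C-t)@R
    W[d<=0]=np.nan
    return im,d,W
E
python3 - <<'E'
from h import *
for n in("scene","side"):
    im,d,W=cloud(n); cv2.imwrite(f"pics/{n}0.png",im); np.save(f"{n}0.npy",W)
    m=manip.camera_model(n);print(n,-np.array(m["R"]).T@np.array(m["t"]).ravel())
print(manip.read_state())
E
```

```text
scene [-111.56458475 -216.15307015  638.00479766]
side [ 221.50882042 1202.73775742  917.89321953]
{'clock': 0.1, 'joints': array([ 1.20136525e+00,  3.00387696e-01,  1.52151739e+00,  2.41584908e-05,
        1.32068742e+00, -6.66178164e-02]), 'qd': array([-0.00186189,  0.00043898, -0.00130992,  0.00081118, -0.00200319,
       -0.0006147 ]), 'effort': array([ 2.65984942e-03, -5.32643366e+01, -3.53281546e+01,  7.10636401e-02,
        2.34632904e-02, -6.97317114e-05]), 'eef_pos': array([163.93913828, 524.76512592, 212.95901492]), 'eef_rot': array([-3.14059657e+00, -8.99078820e-05,  2.83877335e+00]), 'wrist_force': array([ 1.1640441 ,  0.36821829, -0.16313312]), 'moment': array([-0.002124  , -0.01205332,  0.00284075]), 'finger_force': 0.0, 'finger_gap': 94.19536493443253}
```

View pics/scene0.png

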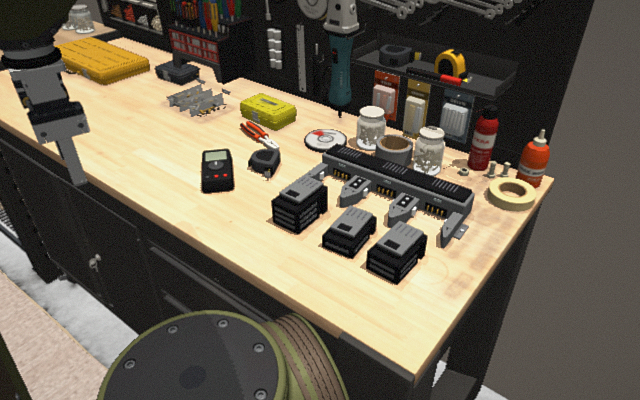

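View pics/side0.png

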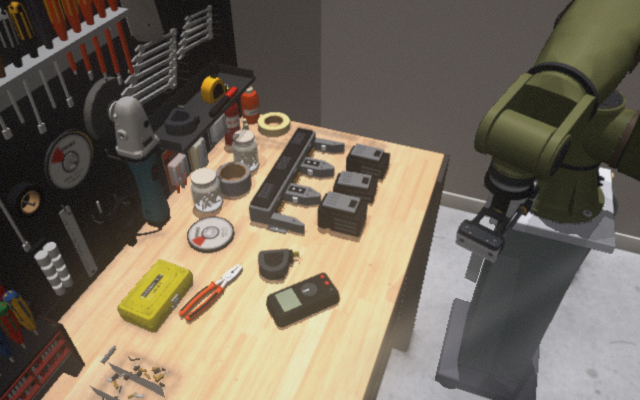

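The scene view shows the packs at about (300,203) left, the tallest, (349,231) middle, the lowest, and (396,250) right, with the dock behind from (325,160) to (465,205). The multimeter is at (217,170) and the dark tape at (264,160). Next I'll measure from the depth data.

Run:
```python
from h import *
A=[np.load(f"{n}0.npy").reshape(-1,3) for n in("scene","side")]
S=np.load("scene0.npy")
for u,v in((300,203),(349,231),(396,250),(310,187),(352,217),(400,235),(395,180),(217,170)): print(u,v,S[v,u].round(0), )
out=[]
for P in A:
    P=P[np.isfinite(P[:,0])]
    P=P[(P[:,0]>200)&(P[:,0]<900)&(P[:,1]>-500)&(P[:,1]<200)&(P[:,2]>-15)&(P[:,2]<110)]
    P=P[np.argsort(P[:,2])]
    H=np.zeros((700,700),np.uint8)
    i=(900-P[:,0]).astype(int);j=(200-P[:,1]).astype(int)
    H[i,j]=np.clip(P[:,2]*2.5+10,0,255)
    H=cv2.dilate(H,np.ones((3,3)));out.append(cv2.resize(H,(400,400)))
cv2.imwrite("pics/h.png",cv2.applyColorMap(np.hstack(out),cv2.COLORMAP_JET))
```

```text
300 203 [471. 301.  61.]
349 231 [472. 180.  49.]
396 250 [468.  75.  62.]
310 187 [510. 307.  76.]
352 217 [513. 202.  47.]
400 235 [509.  91.  60.]
395 180 [672. 199.  52.]
217 170 [477. 560.  35.]
```

View pics/h.png

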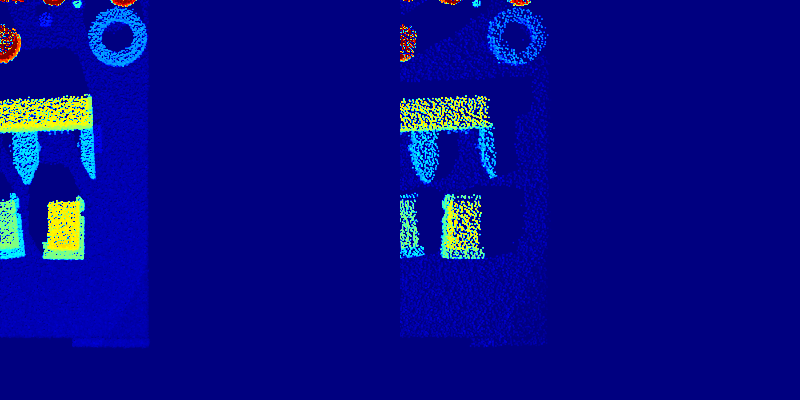

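The window missed part of the row. The heights show tall on the left (y≈305), slim in the middle (y≈190) and mid on the right (y≈85). I'll fit them now.

```bash
cat >> h.py <<'E'
def fit(P,z,x,y,tol=5):
    Q=P[(abs(P[:,2]-z)<tol)&(P[:,0]>x[0])&(P[:,0]<x[1])&(P[:,1]>y[0])&(P[:,1]<y[1])][:,:2]
    H=np.zeros((500,700),np.uint8)
    i=(Q[:,0]-400).astype(int).clip(0,499);j=(Q[:,1]+100).astype(int).clip(0,699)
    H[i,j]=255
    H=cv2.morphologyEx(H,cv2.MORPH_CLOSE,np.ones((9,9)))
    H=cv2.morphologyEx(H,cv2.MORPH_OPEN,np.ones((11,11)))
    cs,_=cv2.findContours(H,0,2)
    if not cs: return None
    c=max(cs,key=cv2.contourArea)
    (a,b),s,_=r=cv2.minAreaRect(c); bp=cv2.boxPoints(r)
    e=[bp[1]-bp[0],bp[2]-bp[1]]; e=max(e,key=np.linalg.norm)  # long axis (y,x)
    return dict(x=round(b+400.5,1),y=round(a-99.5,1),size=np.sort(s).round(1),ax_yx=round(float(np.arctan(e[0]/e[1])) if e[1] else 9,3),ang=round(float(np.arctan2(e[0],e[1])),3))
E
cat > m.py <<'E'
from h import *
import sys
tag=sys.argv[1]
A=[np.load(f"{n}{tag}.npy").reshape(-1,3) for n in("scene","side")]
A=[P[np.isfinite(P[:,0])] for P in A]
for n,P in zip(("scene","side"),A):
    t=P[(P[:,0]>400)&(P[:,0]<430)&(P[:,1]>0)&(P[:,1]<400)]; print(n,"table z",np.median(t[:,2]).round(1))
    print(" dock",fit(P,60,(600,760),(-50,450),8))
    for k,z,y in(("slim",46,(135,245)),("mid",60,(30,135)),("tall",74,(245,370))): print(" ",k,fit(P,z,(420,600),y))
E
python3 m.py 0
```

```text
scene table z 0.8
 dock {'x': 696.8, 'y': 215.3, 'size': array([ 53.9, 347.7]), 'ax_yx': -1.518, 'ang': 1.624}
  slim {'x': 506.2, 'y': 198.1, 'size': array([54.6, 84.1]), 'ax_yx': 0.093, 'ang': 0.093}
  mid {'x': 505.5, 'y': 88.5, 'size': array([54., 82.]), 'ax_yx': 0.0, 'ang': 0.0}
  tall {'x': 500.5, 'y': 321.5, 'size': array([54., 82.]), 'ax_yx': 0.0, 'ang': 0.0}
side table z 0.6
 dock {'x': 696.5, 'y': 222.9, 'size': array([ 55.1, 351. ]), 'ax_yx': -1.525, 'ang': 1.616}
  slim {'x': 506.6, 'y': 199.6, 'size': array([55. , 82.8]), 'ax_yx': 0.113, 'ang': 0.113}
  mid {'x': 505.5, 'y': 88.6, 'size': array([55.6, 82.5]), 'ax_yx': -0.043, 'ang': 3.098}
  tall {'x': 501.0, 'y': 322.0, 'size': array([55., 81.]), 'ax_yx': 0.0, 'ang': 0.0}
```

>>> jog_arm(rows=[2.2,-2.2,0.8,0,0,0.025,0.2,2.2,-2.2,0.8,0,0,0.025,0.2,2.2,-2.2,0.8,0,0,0.025,0.2,2.2,-2.2,0.8,0,0,0.025,0.2,2.2,-2.2,0.8,0,0,0.025,0.2,2.2,-2.2,0.8,0,0,0.025,0.2,2.2,-2.2,0.8,0,0,0.025,0.2,2.2,-2.2,0.8,0,0,0.025,0.2,2.2,-2.2,0.8,0,0,0.025,0.2,2.2,-2.2,0.8,0,0,0.025,0.2,2.2,-2.2,0.8,0,0,0.025,0.2,2.2,-2.2,0.8,0,0,0.025,0.2,2.2,-2.2,0.8,0,0,0.025,0.2,2.2,-2.2,0.8,0,0,0.025,0.2,0,0,0,0,0,0,0.2,0,0,0,0,0,0,0.2])

```text
clock: 1.43
eef_pos: [472.6, 216.1, 325.1]
eef_rot: [-3.141, -0.001, -3.097]
wrist_force: [-0.2, 0.1, 1.7]
finger_gap: 75.0
finger_force: 0.0
```

Run:
```python
from h import *
s=manip.read_state(); print(s["eef_pos"].round(1),s["eef_rot"].round(3),s["joints"].round(2),s["finger_gap"])
im,d,W=cloud("wrist"); cv2.imwrite("pics/w1.png",im); np.save("wrist1.npy",W)
print(W[200,320],W[100,320],W[300,320],W[200,100],W[200,540])
```

```text
[472.6 216.1 325.1] [-3.141e+00 -1.000e-03 -3.097e+00] [ 0.36  0.17  1.42  0.    1.55 -1.26] 75.02373777655083
[523.44206789 221.53614439  45.10803696] [366.76445218 214.49198012   0.58287341] [699.83047174 229.70754107  60.49908952] [ 807.56496454 -804.47407524 -787.18287102] [509.88640952 597.83167146  33.54412163]
```

View pics/w1.png

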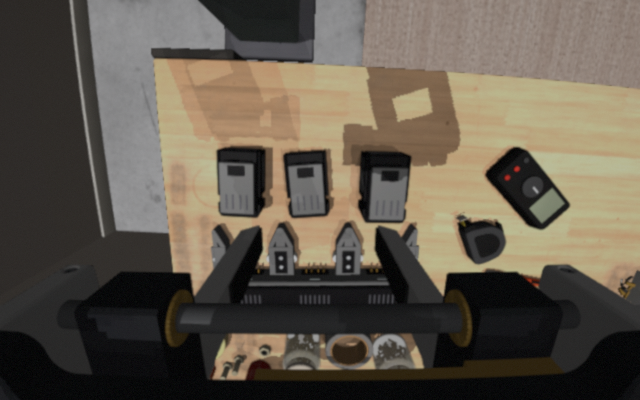

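The wrist view shows mid at (241,182), slim at (308,184), tall at (385,186), and the inner cheeks at (282,250) and (347,250). I'll fit packs and cheeks in this cloud.

Run:
```python
from h import *
P=np.load("wrist1.npy").reshape(-1,3);P=P[np.isfinite(P[:,0])]
for k,z,y in(("slim",46,(135,245)),("mid",60,(30,135)),("tall",74,(245,370))): print(k,"shoe",fit(P,z,(420,600),y)); print("   case",fit(P,z-7,(420,600),y,13))
for y in((110,200),(240,320)): print("cheek",fit(P,30,(560,650),y,6))
S=[np.load(f"{n}0.npy").reshape(-1,3) for n in("scene","side")]
for Q in S:
    Q=Q[np.isfinite(Q[:,0])]
    for y in((110,200),(240,320),(0,70),(350,430)): print("cheek s",fit(Q,30,(560,660),y,6))
    # housing top ends
    h=Q[(abs(Q[:,2]-60)<5)&(Q[:,0]>665)&(Q[:,0]<730)&(Q[:,1]>0)&(Q[:,1]<430)]
    print("housing y 1/99 pct",np.percentile(h[:,1],[.3,1,99,99.7]).round(1), "front line", end=" ")
    ys=np.arange(60,380,10); f=[np.percentile(h[abs(h[:,1]-v)<8,0],3) if (abs(h[:,1]-v)<8).sum()>10 else np.nan for v in ys]
    f=np.array(f);g=np.isfinite(f);print(np.polyfit(ys[g]-215,f[g],1))
```

```text
slim shoe {'x': 506.8, 'y': 199.3, 'size': array([54.3, 82.5]), 'ax_yx': 0.115, 'ang': 0.115}
   case {'x': 504.0, 'y': 198.8, 'size': array([ 70.7, 110.6]), 'ax_yx': 0.115, 'ang': 0.115}
mid shoe {'x': 506.5, 'y': 89.5, 'size': array([54., 80.]), 'ax_yx': 0.0, 'ang': 0.0}
   case {'x': 503.5, 'y': 89.5, 'size': array([ 70., 108.]), 'ax_yx': 0.0, 'ang': 0.0}
tall shoe {'x': 501.5, 'y': 322.5, 'size': array([52., 82.]), 'ax_yx': 0.0, 'ang': 0.0}
   case {'x': 497.9, 'y': 322.5, 'size': array([ 69.2, 109.4]), 'ax_yx': 0.014, 'ang': 0.014}
cheek {'x': 616.0, 'y': 156.5, 'size': array([44., 67.]), 'ax_yx': 0.0, 'ang': 0.0}
cheek {'x': 613.0, 'y': 276.5, 'size': array([44., 73.]), 'ax_yx': 0.0, 'ang': 0.0}
cheek s {'x': 620.0, 'y': 155.0, 'size': array([43., 77.]), 'ax_yx': 0.0, 'ang': 0.0}
cheek s {'x': 616.5, 'y': 273.5, 'size': array([44., 84.]), 'ax_yx': 0.0, 'ang': 0.0}
cheek s {'x': 628.9, 'y': 47.0, 'size': array([23.4, 61.9]), 'ax_yx': 0.049, 'ang': 0.049}
cheek s {'x': 626.0, 'y': 383.5, 'size': array([22., 63.]), 'ax_yx': 0.0, 'ang': 0.0}
housing y 1/99 pct [ 46.5  47.9 385.7 389.1] front line [-4.78603124e-02  6.75195713e+02]
cheek s {'x': 622.0, 'y': 157.5, 'size': array([46., 75.]), 'ax_yx': 0.0, 'ang': 0.0}
cheek s {'x': 617.5, 'y': 277.0, 'size': array([45., 80.]), 'ax_yx': -0.0, 'ang': 3.142}
cheek s {'x': 633.6, 'y': 45.9, 'size': array([24.2, 52.3]), 'ax_yx': 0.165, 'ang': 0.165}
cheek s {'x': 618.1, 'y': 384.5, 'size': array([22.5, 83.3]), 'ax_yx': 0.027, 'ang': 0.027}
housing y 1/99 pct [ 48.4  51.4 392.  394. ] front line [-4.62569999e-02  6.76325579e+02]
```

>>> jog_arm(rows=[0.49,-0.245,-3.6,0,0,0.009,0.2,0.49,-0.245,-3.6,0,0,0.009,0.2,0.49,-0.245,-3.6,0,0,0.009,0.2,0.49,-0.245,-3.6,0,0,0.009,0.2,0.49,-0.245,-3.6,0,0,0.009,0.2,0.49,-0.245,-3.6,0,0,0.009,0.2,0.49,-0.245,-3.6,0,0,0.009,0.2,0,0,-0.8,0,0,0,0.2,0,0,-0.8,0,0,0,0.2,0,0,-0.8,0,0,0,0.2,0,0,-0.7,0,0,0,0.2,0,0,0,0,0,0,0.2,0,0,0,0,0,0,0.2], newtons=50)

```text
clock: 2.57
eef_pos: [506.6, 200.1, 43.3]
eef_rot: [3.141, 0.001, -3.031]
wrist_force: [1.3, -0.3, -0.6]
finger_gap: 75.4
finger_force: 0.0
```

>>> jog_arm(rows=[0,0,0,0,0,0,1,0,0,0,0,0,0,1,0,0,0,0,0,0,1,0,0,0,0,0,0,1,0,0,0,0,0,0,1])

```text
clock: 2.98
eef_pos: [506.5, 199.8, 42.9]
eef_rot: [-3.142, 0.001, -3.031]
wrist_force: [-0.7, -1.2, 4.9]
finger_gap: 53.2
finger_force: 50.0
```

>>> jog_arm(rows=[0.3,0.22,0,0,0,-0.0122,1,0.3,0.22,0,0,0,-0.0122,1,0.3,0.22,0,0,0,-0.0122,1,0.3,0.22,0,0,0,-0.0122,1,0.3,0.22,0,0,0,-0.0122,1,0.5,0.0245,0,0,0,0,1,0.5,0.0245,0,0,0,0,1,0.5,0.0245,0,0,0,0,1,0.5,0.0245,0,0,0,0,1,0.5,0.0245,0,0,0,0,1,0.5,0.0245,0,0,0,0,1,0.5,0.0245,0,0,0,0,1,0.5,0.0245,0,0,0,0,1,0,0,0,0,0,0,1,0,0,0,0,0,0,1])

```text
clock: 4.23
eef_pos: [562.0, 212.9, 42.9]
eef_rot: [3.141, 0.002, -3.093]
wrist_force: [2.8, 0.1, 2.8]
finger_gap: 53.1
finger_force: 50.0
```

Run:
```python
from h import *
im,d,W=cloud("wrist"); im2,_,W2=cloud("scene"); np.save("s2.npy",W2)
cv2.imwrite("pics/c2.png",np.vstack([im[0:300],cv2.resize(im2[130:300,240:500],(640,300))[:300]])[:600])
```

```text
(no output)
```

View pics/c2.png

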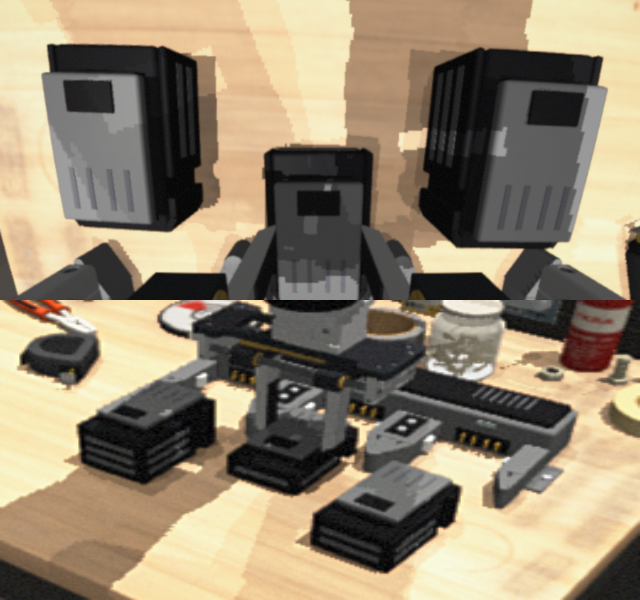

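The slim pack is held straight, its nose between the cheeks of the middle bay (wrist crop (320,215), scene crop (290,460)). The other packs are untouched, so I'll push it in.

>>> jog_arm(rows=[0.4,0.02,0,0,0,0,1,0.4,0.02,0,0,0,0,1,0.4,0.02,0,0,0,0,1,0.4,0.02,0,0,0,0,1,0.4,0.02,0,0,0,0,1,0.4,0.02,0,0,0,0,1])

```text
clock: 4.83
eef_pos: [584.7, 214.1, 42.9]
eef_rot: [-3.142, -0.002, -3.092]
wrist_force: [-6.9, -0.5, 10.9]
finger_gap: 53.3
finger_force: 50.0
```

>>> jog_arm(rows=[0.3,0.015,0,0,0,0,1,0.3,0.015,0,0,0,0,1,0.3,0.015,0,0,0,0,1,0.3,0.015,0,0,0,0,1])

```text
clock: 5.17
eef_pos: [596.0, 214.6, 42.9]
eef_rot: [-3.141, -0.003, -3.092]
wrist_force: [-10.7, -1.6, 13.3]
finger_gap: 53.0
finger_force: 50.0
```

>>> jog_arm(rows=[0.3,0.015,0,0,0,0,1,0.3,0.015,0,0,0,0,1,0.3,0.015,0,0,0,0,1])

```text
clock: 5.42
eef_pos: [605.4, 215.1, 42.9]
eef_rot: [-3.141, -0.003, -3.092]
wrist_force: [-9.3, -1.1, 11.8]
finger_gap: 53.5
finger_force: 50.0
```

>>> jog_arm(rows=[0.3,0.015,0,0,0,0,1,0.3,0.015,0,0,0,0,1])

```text
clock: 5.58
eef_pos: [611.4, 215.4, 42.9]
eef_rot: [-3.141, -0.003, -3.092]
wrist_force: [-8.1, -0.8, 12.1]
finger_gap: 52.9
finger_force: 50.0
```

>>> jog_arm(rows=[0.2,0.01,0,0,0,0,1,0.2,0.01,0,0,0,0,1])

```text
clock: 5.75
eef_pos: [615.8, 215.6, 42.9]
eef_rot: [-3.141, -0.001, -3.092]
wrist_force: [-5.1, -0.6, 8.9]
finger_gap: 53.1
finger_force: 50.0
```

>>> jog_arm(rows=[0.15,0.007,0,0,0,0,1,0.15,0.007,0,0,0,0,1])

```text
clock: 5.92
eef_pos: [617.4, 215.6, 42.9]
eef_rot: [-3.141, -0.005, -3.092]
wrist_force: [-25.2, -3.5, 22.2]
finger_gap: 53.5
finger_force: 50.0
```

Force fell to 5 N at the snap, then rose to 25 N at the stop, so slim looks home. I'll release, rise and check.

>>> jog_arm(rows=[0,0,0,0,0,0,0.2,0,0,0,0,0,0,0.2,0,0,0,0,0,0,0.2,0,0,1.5,0,0,0,0.2,0,0,3,0,0,0,0.2,-1.5,-1.6,3.8,0,0,0,0.2,-1.5,-1.6,3.8,0,0,0,0.2,-1.5,-1.6,3.8,0,0,0,0.2,-1.5,-1.6,3.8,0,0,0,0.2,-1.5,-1.6,3.8,0,0,0,0.2,-1.5,-1.6,3.8,0,0,0,0.2,-2,-1.6,0,0,0,0,0.2,0,0,0,0,0,0,0.2,0,0,0,0,0,0,0.2])

```text
clock: 7.08
eef_pos: [513.5, 108.1, 304.4]
eef_rot: [3.141, 0.001, -3.093]
wrist_force: [-0.3, -0.4, -0.7]
finger_gap: 75.4
finger_force: 0.0
```

```bash
cat > look.py <<'E'
from h import *
import sys
s=manip.read_state(); print(s["eef_pos"].round(1),s["eef_rot"].round(3))
im,d,W=cloud("wrist"); P=W.reshape(-1,3);P=P[np.isfinite(P[:,0])]
for k,z in(("slim",46),("mid",60),("tall",74)):
    for y in((30,137),(135,260),(250,400)):
        r=fit(P,z,(420,660),y,4)
        if r is not None and 50<r["size"][0]<58 and 76<r["size"][1]<90:
            # angle by PCA of shoe points, and tail from case
            Q=P[(abs(P[:,2]-z)<4)&(abs(P[:,0]-r["x"])<30)&(abs(P[:,1]-r["y"])<45)][:,:2]
            bx=np.arange(r["x"]-28,r["x"]+29,4)
            mid=[(np.percentile(Q[abs(Q[:,0]-b)<3,1],2)+np.percentile(Q[abs(Q[:,0]-b)<3,1],98))/2 for b in bx]
            print(k,r,"yaw",np.polyfit(bx,mid,1)[0].round(3),"ymid",np.mean(mid).round(1))
            print("   case",fit(P,z-14,(420,660),(r["y"]-50,r["y"]+50),4) , fit(P,z-7,(420,660),(r["y"]-50,r["y"]+50),11))
for y in((110,200),(240,320)): print("cheek",fit(P,30,(560,650),y,5))
cv2.imwrite(sys.argv[1],im)
E
python3 look.py pics/w3.png
```

```text
[513.5 108.1 304.4] [ 3.141e+00  1.000e-03 -3.093e+00]
slim {'x': 617.0, 'y': 214.0, 'size': array([51., 81.]), 'ax_yx': 0.0, 'ang': 0.0} yaw -0.362 ymid 203.5
   case {'x': 634.0, 'y': 178.5, 'size': array([28., 51.]), 'ax_yx': 0.0, 'ang': 0.0} {'x': 609.0, 'y': 214.0, 'size': array([ 99., 101.]), 'ax_yx': 0.0, 'ang': 0.0}
mid {'x': 506.0, 'y': 89.5, 'size': array([54., 81.]), 'ax_yx': 0.0, 'ang': 0.0} yaw -0.015 ymid 89.8
   case {'x': 458.5, 'y': 90.0, 'size': array([16., 69.]), 'ax_yx': 9, 'ang': 1.571} {'x': 504.0, 'y': 90.0, 'size': array([ 69., 107.]), 'ax_yx': 0.0, 'ang': 0.0}
tall {'x': 501.0, 'y': 322.0, 'size': array([55., 81.]), 'ax_yx': 0.0, 'ang': 0.0} yaw 0.024 ymid 322.1
   case {'x': 481.0, 'y': 321.0, 'size': array([69., 73.]), 'ax_yx': 0.0, 'ang': 0.0} {'x': 499.0, 'y': 321.0, 'size': array([ 69., 109.]), 'ax_yx': 0.0, 'ang': 0.0}
cheek {'x': 616.0, 'y': 163.0, 'size': array([55., 67.]), 'ax_yx': 0.0, 'ang': 0.0}
cheek {'x': 617.0, 'y': 275.4, 'size': array([47. , 76.5]), 'ax_yx': 0.519, 'ang': 0.519}
```

>>> jog_arm(rows=[-0.12,-0.31,-3.6,0,0,-0.0107,0.2,-0.12,-0.31,-3.6,0,0,-0.0107,0.2,-0.12,-0.31,-3.6,0,0,-0.0107,0.2,-0.12,-0.31,-3.6,0,0,-0.0107,0.2,-0.12,-0.31,-3.6,0,0,-0.0107,0.2,-0.12,-0.31,-3.6,0,0,-0.0107,0.2,0,0,-0.8,0,0,0,0.2,0,0,-0.8,0,0,0,0.2,0,0,-0.8,0,0,0,0.2,0,0,-0.8,0,0,0,0.2,0,0,0,0,0,0,0.2,0,0,0,0,0,0,0.2])

```text
clock: 8.13
eef_pos: [507.1, 90.1, 56.6]
eef_rot: [3.141, 0.001, 3.127]
wrist_force: [-0.7, -0.3, 0.7]
finger_gap: 75.2
finger_force: 0.0
```

>>> jog_arm(rows=[0,0,0,0,0,0,1,0,0,0,0,0,0,1,0,0,0,0,0,0,1,0,0,0,0,0,0,1,0,0,0,0,0,0,1])

```text
clock: 8.55
eef_pos: [506.9, 89.9, 56.4]
eef_rot: [-3.142, 0.001, 3.127]
wrist_force: [-0.5, -1.1, 5.6]
finger_gap: 53.4
finger_force: 50.0
```

>>> jog_arm(rows=[0.3,0.015,0,0,0,0.0128,1,0.3,0.015,0,0,0,0.0128,1,0.3,0.015,0,0,0,0.0128,1,0.3,0.015,0,0,0,0.0128,1,0.3,0.015,0,0,0,0.0128,1,0.5,0.0245,0,0,0,0,1,0.5,0.0245,0,0,0,0,1,0.5,0.0245,0,0,0,0,1,0.5,0.0245,0,0,0,0,1,0.5,0.0245,0,0,0,0,1,0.5,0.0245,0,0,0,0,1,0.5,0.0245,0,0,0,0,1,0.5,0.0245,0,0,0,0,1,0.5,0.0245,0,0,0,0,1])

```text
clock: 9.72
eef_pos: [566.4, 92.9, 56.4]
eef_rot: [3.142, -0.001, -3.092]
wrist_force: [-6.6, -0.6, 8.9]
finger_gap: 53.4
finger_force: 50.0
```

>>> jog_arm(rows=[0.4,0.02,0,0,0,0,1,0.4,0.02,0,0,0,0,1,0.4,0.02,0,0,0,0,1,0.4,0.02,0,0,0,0,1])

```text
clock: 10.05
eef_pos: [582.4, 93.7, 56.4]
eef_rot: [3.142, -0.001, -3.092]
wrist_force: [-7.4, -0.9, 8.8]
finger_gap: 53.3
finger_force: 50.0
```

>>> jog_arm(rows=[0.3,0.015,0,0,0,0,1,0.3,0.015,0,0,0,0,1,0.3,0.015,0,0,0,0,1,0.3,0.015,0,0,0,0,1])

```text
clock: 10.38
eef_pos: [594.3, 94.3, 56.4]
eef_rot: [3.142, -0.001, -3.092]
wrist_force: [-6.3, 0.7, 8.6]
finger_gap: 53.3
finger_force: 50.0
```

>>> jog_arm(rows=[0.3,0.015,0,0,0,0,1,0.3,0.015,0,0,0,0,1,0.3,0.015,0,0,0,0,1,0.3,0.015,0,0,0,0,1])

```text
clock: 10.72
eef_pos: [605.9, 94.8, 56.4]
eef_rot: [-3.142, -0.002, -3.092]
wrist_force: [-9.5, -0.9, 9.9]
finger_gap: 53.1
finger_force: 50.0
```

>>> jog_arm(rows=[0.3,0.015,0,0,0,0,1,0.3,0.015,0,0,0,0,1,0.3,0.015,0,0,0,0,1])

```text
clock: 10.97
eef_pos: [615.1, 95.3, 56.4]
eef_rot: [-3.142, -0.002, -3.092]
wrist_force: [-9.7, -0.7, 10.0]
finger_gap: 52.9
finger_force: 50.0
```

>>> jog_arm(rows=[0.2,0.01,0,0,0,0,1,0.2,0.01,0,0,0,0,1,0.2,0.01,0,0,0,0,1])

```text
clock: 11.22
eef_pos: [621.3, 95.6, 56.5]
eef_rot: [-3.141, -0.001, -3.092]
wrist_force: [-4.9, -0.4, 7.5]
finger_gap: 53.2
finger_force: 50.0
```

>>> jog_arm(rows=[0.15,0.007,0,0,0,0,1,0.15,0.007,0,0,0,0,1])

```text
clock: 11.38
eef_pos: [624.0, 95.7, 56.4]
eef_rot: [-3.142, -0.002, -3.093]
wrist_force: [-19.3, -2.3, 17.5]
finger_gap: 52.8
finger_force: 50.0
```

>>> jog_arm(rows=[0.1,0.005,0,0,0,0,1,0,0,0,0,0,0,1])

```text
clock: 11.55
eef_pos: [624.0, 95.7, 56.4]
eef_rot: [-3.141, -0.005, -3.093]
wrist_force: [-16.8, -1.4, 15.7]
finger_gap: 53.2
finger_force: 50.0
```

>>> jog_arm(rows=[0,0,0,0,0,0,0.2,0,0,0,0,0,0,0.2,0,0,0,0,0,0,0.2,0,0,1.5,0,0,0,0.2,0,0,3,0,0,0,0.2,-1.7,2.5,2.9,0,0,0,0.2,-1.7,2.5,2.9,0,0,0,0.2,-1.7,2.5,2.9,0,0,0,0.2,-1.7,2.5,2.9,0,0,0,0.2,-1.7,2.5,2.9,0,0,0,0.2,-1.7,2.5,2.9,0,0,0,0.2,-1.7,2.5,2.9,0,0,0,0.2,0,0,0,0,0,0,0.2,0,0,0,0,0,0,0.2])

```text
clock: 12.72
eef_pos: [507.0, 271.0, 304.2]
eef_rot: [3.141, 0.003, -3.09]
wrist_force: [0.1, -0.9, -1.3]
finger_gap: 75.1
finger_force: 0.0
```

```bash
python3 look.py pics/w4.png
```

```text
[507.  271.  304.2] [ 3.141e+00  3.000e-03 -3.090e+00]
slim {'x': 616.9, 'y': 216.6, 'size': array([54.3, 81.5]), 'ax_yx': 0.053, 'ang': 0.053} yaw 0.05 ymid 216.6
   case {'x': 569.0, 'y': 214.0, 'size': array([19.4, 69.6]), 'ax_yx': -1.536, 'ang': 1.606} {'x': 609.6, 'y': 223.2, 'size': array([ 84.3, 101.5]), 'ax_yx': 0.048, 'ang': 0.048}
mid {'x': 621.1, 'y': 95.9, 'size': array([54.1, 78.6]), 'ax_yx': 0.045, 'ang': 0.045} yaw 0.052 ymid 96.2
   case {'x': 601.4, 'y': 95.4, 'size': array([69.9, 71.7]), 'ax_yx': 0.05, 'ang': 0.05} {'x': 612.8, 'y': 95.7, 'size': array([70.3, 95. ]), 'ax_yx': 0.04, 'ang': 0.04}
tall {'x': 501.6, 'y': 323.1, 'size': array([54. , 81.1]), 'ax_yx': 0.026, 'ang': 0.026} yaw 0.023 ymid 323.1
   case {'x': 453.2, 'y': 321.9, 'size': array([16.4, 69.5]), 'ax_yx': -1.523, 'ang': 1.618} {'x': 498.8, 'y': 323.2, 'size': array([ 69.9, 108.2]), 'ax_yx': 0.026, 'ang': 0.026}
cheek {'x': 603.4, 'y': 145.1, 'size': array([31.6, 48.8]), 'ax_yx': -0.983, 'ang': 2.159}
cheek {'x': 613.7, 'y': 270.2, 'size': array([53.8, 74.5]), 'ax_yx': 0.062, 'ang': 0.062}
```

View pics/w4.png

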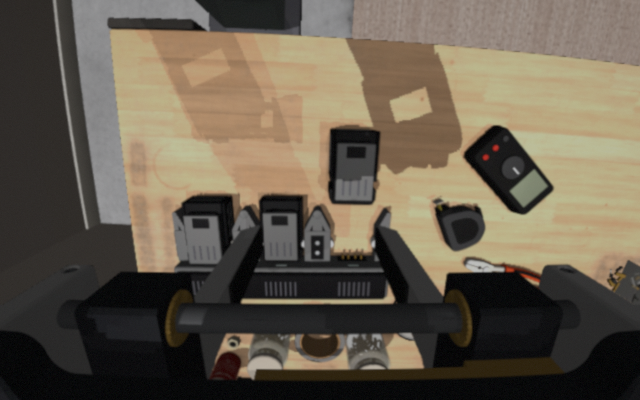

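Slim and mid read home: their shoe and tail positions are within about 1 mm of the expected values, and slim is at (283,225), mid at (207,230), tall at (355,165). Before starting tall, I'll confirm both with a push on the tail using closed fingers.

>>> jog_arm(rows=[0.25,-0.74,-3.4,0,0,0,1,0.25,-0.74,-3.4,0,0,0,1,0.25,-0.74,-3.4,0,0,0,1,0.25,-0.74,-3.4,0,0,0,1,0.25,-0.74,-3.4,0,0,0,1,0.25,-0.74,-3.4,0,0,0,1,0.25,-0.74,-3.4,0,0,0,1,0.25,-0.74,-3.4,0,0,0,1,0,0,-0.5,0,0,0,1,0,0,-0.5,0,0,0,1,0.5,0,0,0,0,0,1,0.5,0,0,0,0,0,1,0.3,0,0,0,0,0,1])

```text
clock: 13.85
eef_pos: [541.9, 211.2, 22.8]
eef_rot: [3.141, 0.003, -3.092]
wrist_force: [-0.3, 0.4, -0.2]
finger_gap: 0.2
finger_force: 0.0
```

>>> jog_arm(rows=[0.2,0,0,0,0,0,1,0.2,0,0,0,0,0,1])

```text
clock: 14.02
eef_pos: [545.0, 211.0, 21.8]
eef_rot: [3.141, 0.002, -3.092]
wrist_force: [0.2, 0.1, -0.2]
finger_gap: 0.4
finger_force: 0.0
```

>>> jog_arm(rows=[0.2,0,0,0,0,0,1])

```text
clock: 14.1
eef_pos: [546.7, 210.9, 21.5]
eef_rot: [3.141, 0.001, -3.092]
wrist_force: [-0.0, -0.2, -0.8]
finger_gap: 0.0
finger_force: 0.0
```

>>> jog_arm(rows=[0.2,0,0,0,0,0,1,0.1,0,0,0,0,0,1])

```text
clock: 14.27
eef_pos: [549.5, 210.7, 21.0]
eef_rot: [3.142, 0.0, -3.093]
wrist_force: [-0.2, -0.3, -0.6]
finger_gap: 0.3
finger_force: 0.0
```

>>> jog_arm(rows=[0.1,0,0,0,0,0,1,0.1,0,0,0,0,0,1])

```text
clock: 14.43
eef_pos: [550.7, 210.7, 20.8]
eef_rot: [-3.141, -0.002, -3.093]
wrist_force: [-9.8, -0.6, 6.0]
finger_gap: 0.7
finger_force: 4.9
```

>>> jog_arm(rows=[0.1,0,0,0,0,0,1,0.1,0,0,0,0,0,1,0,0,0,0,0,0,1])

```text
clock: 14.68
eef_pos: [550.8, 210.6, 20.8]
eef_rot: [-3.141, -0.007, -3.092]
wrist_force: [-20.9, -1.3, 15.7]
finger_gap: 0.7
finger_force: 10.5
```

>>> jog_arm(rows=[-1,0,0,0,0,0,1,-1,0,0,0,0,0,1,0,-2.95,0,0,0,0,1,0,-2.95,0,0,0,0,1,0,-2.95,0,0,0,0,1,0,-2.95,0,0,0,0,1,0.5,0,0,0,0,0,1,0.5,0,0,0,0,0,1,0.5,0,0,0,0,0,1,0.4,0,0,0,0,0,1,0,0,0,0,0,0,1])

```text
clock: 15.6
eef_pos: [553.0, 93.5, 20.8]
eef_rot: [3.142, 0.0, -3.092]
wrist_force: [1.1, 0.9, -0.2]
finger_gap: 0.3
finger_force: 0.0
```

>>> jog_arm(rows=[0.2,0,0,0,0,0,1,0.2,0,0,0,0,0,1,0.1,0,0,0,0,0,1])

```text
clock: 15.85
eef_pos: [556.4, 93.1, 20.7]
eef_rot: [3.141, -0.003, -3.092]
wrist_force: [-13.8, 2.2, 9.1]
finger_gap: 0.8
finger_force: 7.0
```

>>> jog_arm(rows=[0.1,0,0,0,0,0,1,0.1,0,0,0,0,0,1])

```text
clock: 16.02
eef_pos: [556.5, 93.1, 20.7]
eef_rot: [3.141, -0.008, -3.092]
wrist_force: [-30.9, 0.2, 22.1]
finger_gap: 0.6
finger_force: 15.3
```

Both packs stop dead at 21 to 31 N, 5.7 mm apart in x (5.9 expected), so both are home. Now the tall one.

>>> jog_arm(rows=[-1,0,0,0,0,0,1,-1,0,0,0,0,0,1,0,0,3.7,0,0,0,1,0,0,3.7,0,0,0,0.2,0,0,3.7,0,0,0,0.2,-0.46,2.87,0,0,0,-0.003,0.2,-0.46,2.87,0,0,0,-0.003,0.2,-0.46,2.87,0,0,0,-0.003,0.2,-0.46,2.87,0,0,0,-0.003,0.2,-0.46,2.87,0,0,0,-0.003,0.2,-0.46,2.87,0,0,0,-0.003,0.2,-0.46,2.87,0,0,0,-0.003,0.2,-0.46,2.87,0,0,0,-0.003,0.2,0,0,0,0,0,0,0.2,0,0,0,0,0,0,0.2,0,0,0,0,0,0,0.2])

```text
clock: 17.35
eef_pos: [502.4, 322.0, 131.7]
eef_rot: [-3.141, -0.0, -3.116]
wrist_force: [0.4, -0.3, 0.1]
finger_gap: 75.1
finger_force: 0.0
```

>>> jog_arm(rows=[0,0.1,-2,0,0,0,0.2,0,0,-2,0,0,0,0.2,0,0,-1,0,0,0,0.2,0,0,-1.1,0,0,0,0.2,0,0,0,0,0,0,0.2,0,0,0,0,0,0,0.2,0,0,0,0,0,0,1,0,0,0,0,0,0,1,0,0,0,0,0,0,1,0,0,0,0,0,0,1,0,0,0,0,0,0,1])

```text
clock: 18.27
eef_pos: [502.7, 323.3, 71.5]
eef_rot: [3.141, 0.001, -3.117]
wrist_force: [-0.3, -2.4, 4.3]
finger_gap: 53.0
finger_force: 50.0
```

>>> jog_arm(rows=[0.3,0.15,0,0,0,0.005,1,0.3,0.15,0,0,0,0.005,1,0.3,0.15,0,0,0,0.005,1,0.3,0.15,0,0,0,0.005,1,0.3,0.15,0,0,0,0.005,1,0.5,0.0245,0,0,0,0,1,0.5,0.0245,0,0,0,0,1,0.5,0.0245,0,0,0,0,1,0.5,0.0245,0,0,0,0,1,0.5,0.0245,0,0,0,0,1,0.5,0.0245,0,0,0,0,1,0.5,0.0245,0,0,0,0,1])

```text
clock: 19.27
eef_pos: [552.1, 332.9, 71.5]
eef_rot: [3.141, -0.001, -3.091]
wrist_force: [-9.2, -1.4, 7.7]
finger_gap: 53.5
finger_force: 50.0
```

>>> jog_arm(rows=[0.4,0.02,0,0,0,0,1,0.4,0.02,0,0,0,0,1,0.4,0.02,0,0,0,0,1,0.4,0.02,0,0,0,0,1])

```text
clock: 19.6
eef_pos: [568.0, 333.7, 71.4]
eef_rot: [3.141, -0.001, -3.091]
wrist_force: [-6.0, 0.3, 6.1]
finger_gap: 53.3
finger_force: 50.0
```

>>> jog_arm(rows=[0.3,0.015,0,0,0,0,1,0.3,0.015,0,0,0,0,1,0.3,0.015,0,0,0,0,1,0.3,0.015,0,0,0,0,1])

```text
clock: 19.93
eef_pos: [580.0, 334.3, 71.4]
eef_rot: [3.141, -0.001, -3.091]
wrist_force: [-7.4, -1.1, 9.5]
finger_gap: 52.8
finger_force: 50.0
```

>>> jog_arm(rows=[0.3,0.015,0,0,0,0,1,0.3,0.015,0,0,0,0,1,0.3,0.015,0,0,0,0,1,0.3,0.015,0,0,0,0,1])

```text
clock: 20.27
eef_pos: [591.4, 334.9, 71.5]
eef_rot: [3.141, -0.003, -3.091]
wrist_force: [-11.5, -1.7, 9.6]
finger_gap: 53.0
finger_force: 50.0
```

>>> jog_arm(rows=[0.3,0.015,0,0,0,0,1,0.3,0.015,0,0,0,0,1,0.3,0.015,0,0,0,0,1,0.3,0.015,0,0,0,0,1])

```text
clock: 20.6
eef_pos: [603.7, 335.5, 71.5]
eef_rot: [3.141, -0.002, -3.091]
wrist_force: [-9.4, -1.3, 8.0]
finger_gap: 53.3
finger_force: 50.0
```

>>> jog_arm(rows=[0.2,0.01,0,0,0,0,1,0.2,0.01,0,0,0,0,1])

```text
clock: 20.77
eef_pos: [607.8, 335.7, 71.5]
eef_rot: [3.141, -0.002, -3.091]
wrist_force: [-9.9, -1.8, 9.1]
finger_gap: 53.4
finger_force: 50.0
```

>>> jog_arm(rows=[0.2,0.01,0,0,0,0,1,0.1,0.005,0,0,0,0,1])

```text
clock: 20.93
eef_pos: [611.2, 335.8, 71.5]
eef_rot: [3.141, -0.001, -3.091]
wrist_force: [-5.3, -2.2, 6.3]
finger_gap: 53.1
finger_force: 50.0
```

>>> jog_arm(rows=[0.15,0.007,0,0,0,0,1,0.1,0.005,0,0,0,0,1,0.1,0.005,0,0,0,0,1])

```text
clock: 21.18
eef_pos: [613.2, 335.9, 71.5]
eef_rot: [-3.141, -0.005, -3.091]
wrist_force: [-22.8, -4.8, 15.8]
finger_gap: 53.1
finger_force: 50.0
```

>>> jog_arm(rows=[0,0,0,0,0,0,0.2,0,0,0,0,0,0,0.2,0,0,0,0,0,0,0.2,0,0,2,0,0,0,0.2,0,0,4,0,0,0,0.2,-3,-0.1,0,0,0,0,0.2,-3,-0.1,0,0,0,0,1,-3,-0.1,0,0,0,0,1,0,0,0,0,0,0,1,0,0,-3.6,0,0,0,1,0,0,-3.6,0,0,0,1,0,0,-3.6,0,0,0,1,0,0,0,0,0,0,1,0,0,0,0,0,0,1])

```text
clock: 22.35
eef_pos: [524.7, 332.3, 22.2]
eef_rot: [-3.14, -0.002, -3.092]
wrist_force: [0.5, 0.6, 1.2]
finger_gap: 25.2
finger_force: 0.0
```

>>> jog_arm(rows=[0.5,0,0,0,0,0,1,0.5,0,0,0,0,0,1,0.5,0,0,0,0,0,1,0,0,0,0,0,0,1])

```text
clock: 22.68
eef_pos: [541.7, 332.8, 24.5]
eef_rot: [3.14, 0.003, -3.092]
wrist_force: [-0.3, 0.1, -0.2]
finger_gap: 1.3
finger_force: 0.0
```

>>> jog_arm(rows=[0.2,0,0,0,0,0,1,0.2,0,0,0,0,0,1])

```text
clock: 22.85
eef_pos: [544.3, 332.6, 23.4]
eef_rot: [3.141, 0.0, -3.092]
wrist_force: [0.2, -0.3, -0.1]
finger_gap: 0.5
finger_force: 0.0
```

>>> jog_arm(rows=[0.1,0,0,0,0,0,1,0.1,0,0,0,0,0,1,0.1,0,0,0,0,0,1])

```text
clock: 23.1
eef_pos: [544.7, 332.6, 23.1]
eef_rot: [-3.14, -0.006, -3.091]
wrist_force: [-29.0, -4.8, 17.8]
finger_gap: 0.3
finger_force: 14.4
```

>>> jog_arm(rows=[0.1,0,0,0,0,0,1,0,0,0,0,0,0,1])

```text
clock: 23.27
eef_pos: [544.6, 332.6, 23.1]
eef_rot: [-3.14, -0.008, -3.091]
wrist_force: [-31.0, -6.2, 20.1]
finger_gap: 0.2
finger_force: 15.4
```

Tall stops dead at 31 N with the TCP at x = 544.6 (550.8 - 5.9 = 544.9 expected), so it is home. I'll back off, rise and take a final check.

>>> jog_arm(rows=[-1,0,0,0,0,0,1,-2,0,0,0,0,0,1,0,0,3.5,0,0,0,1,0,0,3.5,0,0,0,1,0,0,3.5,0,0,0,1,0,-1,3.5,0,0,0,1,0,-2,3.5,0,0,0,1,0,-2,3.5,0,0,0,1,0,-2,3.5,0,0,0,1,0,-2,3,0,0,0,1,0,0,0,0,0,0,1,0,0,0,0,0,0,1])

```text
clock: 24.27
eef_pos: [518.4, 242.1, 299.6]
eef_rot: [3.14, 0.003, -3.093]
wrist_force: [-0.1, 0.9, -1.3]
finger_gap: 0.1
finger_force: 0.0
```

```bash
python3 look.py pics/w5.png
```

```text
[518.4 242.1 299.6] [ 3.140e+00  3.000e-03 -3.093e+00]
slim {'x': 617.0, 'y': 215.0, 'size': array([53., 81.]), 'ax_yx': 0.0, 'ang': 0.0} yaw -0.31 ymid 207.2
   case {'x': 568.9, 'y': 213.5, 'size': array([19.6, 68.7]), 'ax_yx': -1.535, 'ang': 1.606} {'x': 609.0, 'y': 207.5, 'size': array([ 84., 101.]), 'ax_yx': 0.0, 'ang': 0.0}
mid {'x': 621.0, 'y': 96.5, 'size': array([54., 77.]), 'ax_yx': 0.0, 'ang': 0.0} yaw 0.045 ymid 96.8
   case {'x': 576.0, 'y': 94.5, 'size': array([23., 68.]), 'ax_yx': 9, 'ang': 1.571} {'x': 613.3, 'y': 96.5, 'size': array([69.4, 95.7]), 'ax_yx': 0.048, 'ang': 0.048}
tall {'x': 612.0, 'y': 335.6, 'size': array([52.7, 83.1]), 'ax_yx': 0.038, 'ang': 0.038} yaw 0.05 ymid 335.5
   case {'x': 562.9, 'y': 333.2, 'size': array([19.9, 67.9]), 'ax_yx': -1.494, 'ang': 1.648} {'x': 603.2, 'y': 335.0, 'size': array([ 68.5, 100.7]), 'ax_yx': 0.034, 'ang': 0.034}
cheek {'x': 616.0, 'y': 158.5, 'size': array([56., 67.]), 'ax_yx': -0.0, 'ang': 3.142}
cheek {'x': 611.1, 'y': 283.6, 'size': array([37.4, 71.4]), 'ax_yx': 0.657, 'ang': 0.657}
```

View pics/w5.png

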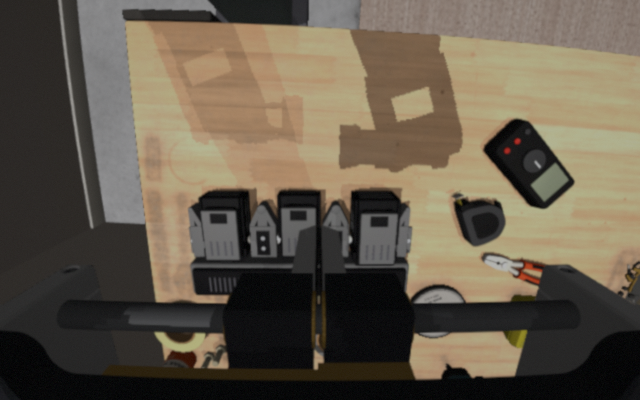

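All three packs sit level in their bays, at (225,230), (300,225) and (377,230). The multimeter (530,163) and the tape measure (480,220) have not moved, and the arm is clear.

```bash
python3 -c "
from cell import manip
print(manip.sign_off())"
```

```text
the job is handed in; nothing more can be done
None
```

I pushed the three packs fully home in the order slim, mid, tall, each confirmed against its back stop by a tail push, left the multimeter and tape measure alone, and handed the job in at about 24 s.

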